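Turn the steel cup over and cover the clean bearing with it

ROBOT

A 6-joint arm with a two-finger parallel gripper is mounted at the origin on a cart in front of the work surface, level with it; the furniture and walls round the work are solid. World frame = base frame: x ahead of the robot, y to its left, z up, the work surface at z = 0. Lengths are in m, angles in rad, forces in N, time in s.
With the tool pointing down it reaches from about 0.25 to 0.775 m from the base axis. Payload 4 kg.
Tool frame: the origin (TCP) lies at the very end of the fingers, on their centre line; the grasp point (between the pads) lies 19 mm behind it (robot.tcp_to_grasp is the distance from the TCP to the grasp point, in m); z points along the fingers, y is the line along which they close (so a half turn about z gives the same grasp; the last joint's range is limited). The gripper opens to 94 mm and grips with 3 to 60 N. Pads are 16 mm wide; open, the fingers measure 119 mm over their backs; the gripper's body (75 mm by 177 mm) begins 78 mm behind the grasp point.
Start: joints at [1.121, 0.087, 1.371, -0, 1.684, -0.103], TCP at [0.187, 0.517, 0.183] pointing down, gripper open.
Joint ranges: [-3.1, 3.1], [-0.76, 2.03], [0.27, 2.55], [-1.08, 4.22], [0.17, 2.65], [-2.57, 2.57]. Speed limits (rad/s): [2.79, 2.79, 3.14, 3.14, 3.14, 3.14].

INTERFACE

Orientations are given as [roll, pitch, yaw] about the fixed x, y, z axes, in that order (R = Rz(yaw) Ry(pitch) Rx(roll)).
In Python, from bench import robot gives the robot as it stands.
- The arm moves only by the tool nudge_tcp, called after ">>>" as a command line: name --argument value ..., lists and objects as JSON in quotes. Schema: {"type":"object","properties":{"increments":{"type":"array","items":{"type":"array","items":{"type":"number"},"minItems":5,"maxItems":5},"minItems":1,"maxItems":20},"only":{"type":"string"},"quiet":{"type":"boolean"},"lines":{"type":"string"}},"required":["increments"],"additionalProperties":false}. increments is a list of rows, 1 to 20 of them, each of 5 numbers: the finger opening in m, then dx, dy, dz in m, then a turn about the tool's z in rad; each row shifts and turns the commanded pose from where the row before left it, along the tool's axes as they then stand; what a row does not reach is not made up. A row lasts 1/12 s, in which the tool goes at most 0.0417 m and 0.125 rad, less where a joint would pass 70% of its speed; a pose out of reach is approached as far as the arm can. The fingers move at their own pace and stop on an object; the grip force is fixed at half the most. Time passes only in rows, so rows that do not move let the fingers close. The tool returns the time, the measured TCP pose, the force, the opening and the grip force at its end. only (a regular expression) keeps the lines of the reply that match it, lines (a string "A,B") keeps lines A to B, and quiet returns only ok. Input that does not fit is refused with a message, and nothing moves.
- robot.get_obs(): the state, without advancing time (a new reading comes with each control period).
- robot.snapshot(name): name is "side" or "top" or "wrist"; returns a dict with "color" (480x640x3 uint8, blue, green, red), "fx", "fy", "cx", "cy" (pixels), "extrinsics" (4x4, takes a point from world to camera coordinates). Camera axes: x right, y down, z forward; pixel columns grow to the right and rows downward; lengths in m; the calibration is good to about 2 mm. The wrist camera is an equidistant fisheye: a pixel r from the principal point sees the ray r / f radians off the axis. A picture is of the moment at which its call begins. There is no depth.
- robot.close_job(): hands the job in; it is judged then, once.
The state is a dict: "time": time; "joint_positions": joint angles; "qvel": joint speeds; "joint_torque": joint torques, N m; "tool_pos": TCP position; "ee_rot": TCP orientation; "wrist_force": force on the tool from outside, world axes, zero at the start; "wrist_torque": the same for the moment, N m; "width": finger opening in m; "finger_force": force on a finger pad.
Only numpy, scipy, OpenCV 4.12 (cv2) and the standard library are available. Lean on these libraries where they do the work, as an engineer would, in place of code of your own. Each camera call takes 0.05 s, during which the arm holds its last target. There are 200 camera calls.

TASK

Cover the clean ball bearing in the parts tray with the steel cup as a dust cap. The cup stands mouth up: lay it on its side in the V-block and let go of it, take a fresh hold, and set it mouth down over the bearing, without dropping it, so that its rim sits flat on the tray floor all round. Leave the bearing, the sleeve and the brass bush standing where they are.

Things in the scene. Friction and masses are not known exactly. Their poses are not given: they have to be found in the camera images.
- steel_cup: plain steel cup, open at one end, 85 high, tapered: outside diameter 60 at the bottom and 68 at the rim, wall about 3, 0.1 to 0.17 kg. Origin at the centre of the outside of its bottom; its z axis runs from the bottom to the mouth (up when it stands mouth up, down when it is turned over). At the start it stands mouth up on the bench. Inside width at the rim at least 58
- cup_rim (a point): centre of the cup's rim plane, 85 mm along the cup's z axis from its bottom; turns with the cup
- cup_middle (a point): centre of the cup, 42.5 mm along its axis from its bottom; turns with the cup
- v_block: steel machinist's V-block, fixed, 50 long (its x axis, along the groove), 60 wide (y), 38 high. Origin at the centre of its underside. 90 degree V groove, open at top and both ends, its faces' lines meet 12 above the bench. The cup lying in it sticks out at both ends, its axis about 57 above the bench and within 3 degrees of level, and cannot roll
- v_rest (a point): point over the middle of the V-block's groove, 57 above the bench: where the middle of the lying cup belongs; axes as the V-block's
- parts_tray: low stainless tray, fixed, 190 (x) by 270 (y), walls 22 high and 2 thick, floor 2 thick. Origin at the centre of its underside on the bench
- bearing: ball bearing, steel with a dark seal ring, outside diameter 47, 14 thick, loose, lying flat on the tray floor. Origin at the centre of its underside
- sleeve: plain grey turned steel sleeve, diameter 42, 42 high, loose, standing on the tray floor. Origin at the centre of its underside
- brass_bush: brass bush, diameter 33, 30 high, loose, standing on the tray floor. Origin at the centre of its underside

How it is judged:
On the way:
1. the cup lies on its side in the V-block, let go (angle between steel_cup's own z axis and vertical between 1.35 and 1.79 rad and angle between the z axis of steel_cup and the x axis of v_block, either way round below 0.2 rad and horizontal distance between cup_middle and v_rest below 0.03 m and contact force between steel_cup and v_block above 0.3 N and contact force between the fingers and steel_cup below 0.05 N and linear speed of steel_cup below 0.03 m/s), for 0.2 s.
At the end, for the whole second after the job is handed in: The cup is at rest upside down (within 3.5 degrees), its rim on the tray floor (within 3 mm), with the bearing inside it lying flat (centres within 11 mm); bearing, sleeve and brass bush are within 25 mm of where they stood and have not tipped over (angle between steel_cup's own z axis and vertical above 3.08 rad and z of cup_rim in the frame of parts_tray below 0.005 m and horizontal distance between cup_rim and bearing below 0.011 m and angle between bearing's own z axis and vertical below 0.06 rad and distance of each of bearing, sleeve, brass_bush from where it was at the start of the episode below 0.025 m and angle between each of sleeve, brass_bush's own z axis and vertical below 0.1 rad and linear speed of steel_cup below 0.02 m/s); the robot touches nothing.
It fails at once if the cup is dropped (falls freely at more than 0.5 m/s) (linear speed of steel_cup above 0.5 m/s and contact force between anything else and steel_cup below 0.05 N).
It fails at once if the sleeve or the brass bush is knocked over (angle between any of sleeve, brass_bush's own z axis and vertical above 0.8 rad).
It also fails if it takes over 56 s, if anything falls off the work surface, if the arm or the gripper's body presses on something with over 40 N, if the wrist force passes 120 N, or if a joint passes its speed limit or range.

## Working session

There is one attempt and no reset: what is moved stays moved. The work goes in short steps, Python scripts to look and compute and a tool call to move; the robot and the scene stay as the last step left them, time stands still between calls to the robot, and variables do not carry over. Pictures are saved under pics/ and viewed, at most 10 in all, crops included, and the job is handed in when it is done.

```bash
ls; mkdir -p pics; python3 - <<'E'
from bench import robot
import cv2,numpy as np
o=robot.get_obs();print(o)
for n in("side","top","wrist"):
    s=robot.snapshot(n);cv2.imwrite(f"pics/{n}0.png",s["color"]);np.savez(f"pics/{n}0.npz",**s)
    print(n,s["fx"],s["fy"],s["cx"],s["cy"],np.round(s["extrinsics"],4).tolist())
E
```

```text
bench.py
pics
{'time': 0.0, 'joint_positions': array([ 1.12092138e+00,  8.79572914e-02,  1.37224019e+00, -5.67832278e-06,
        1.68359678e+00, -1.03108392e-01]), 'qvel': array([ 8.80800134e-04, -8.69316156e-04,  2.47231198e-03,  8.50088393e-05,
        1.86436266e-03,  1.18972786e-03]), 'joint_torque': array([ 8.64586109e-04, -3.40193868e+01, -3.02423179e+01,  7.19382777e-02,
        3.33779049e-02, -1.70934672e-04]), 'tool_pos': array([0.18667253, 0.51671903, 0.18181012]), 'ee_rot': array([-3.13940216e+00, -2.20988419e-04,  2.79482522e+00]), 'wrist_force': array([-0.07501949, -0.02145437,  1.12937864]), 'wrist_torque': array([-0.00921498, -0.05819821,  0.0162931 ]), 'finger_force': 0.0, 'width': 0.0935837545445758}
side 435.31807800431113 435.31807800431113 316.3795242573467 245.50353233768317 [[0.9648, -0.2621, 0.0222, -0.5192], [-0.0911, -0.412, -0.9066, 0.1231], [0.2468, 0.8727, -0.4213, 0.8781], [0.0, 0.0, 0.0, 1.0]]
top 439.748765440576 439.748765440576 329.1884627316852 236.58714983128164 [[0.0071, -0.9996, 0.0283, -0.0281], [-0.9951, -0.0098, -0.0985, 0.5382], [0.0987, -0.0275, -0.9947, 0.9521], [0.0, 0.0, 0.0, 1.0]]
wrist 371.64829954431775 371.64829954431775 319.6768277582202 242.74614926173118 [[0.3398, 0.9405, -0.0026, -0.5506], [0.913, -0.3292, 0.2408, -0.0261], [0.2256, -0.0842, -0.9706, 0.3908], [0.0, 0.0, 0.0, 1.0]]
```
View pics/top0.png

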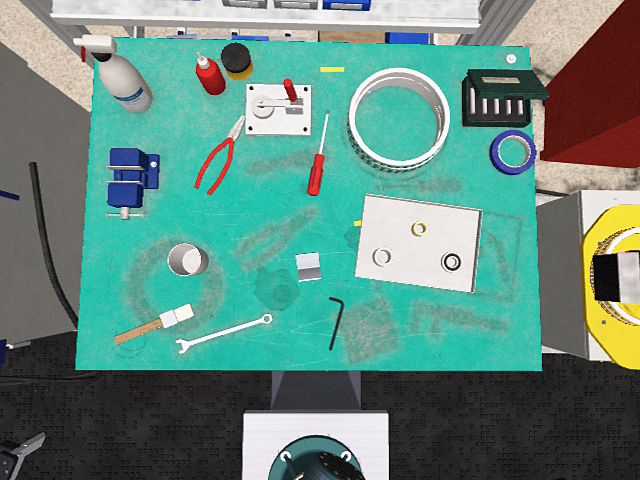

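View pics/side0.png

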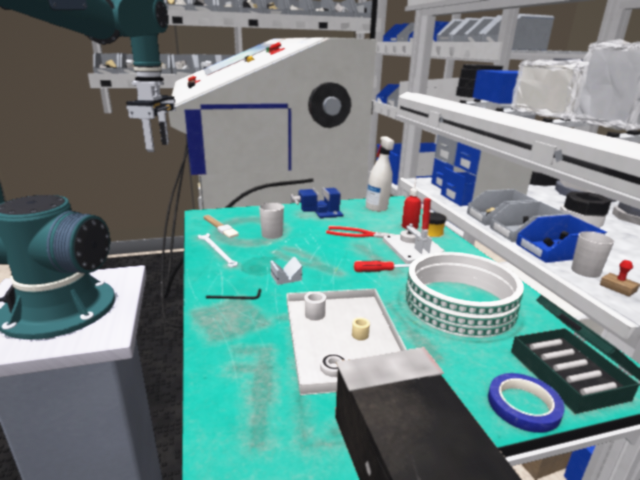

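Top view: cup at (188,260), V-block (308,267), tray with sleeve (382,257), brass bush (419,228) and bearing (451,262). Side view: cup (272,220), block (287,270), sleeve (315,305), bush (360,328), bearing (334,366). The tool only turns about its own z, so I will tip the cup between the pads against the block's side edge.

```bash
cat > h.py <<'E'
import numpy as np,cv2
def load(n): return dict(np.load(f"pics/{n}.npz"))
def ray(s,u,v,fish=False):
    R=s["extrinsics"][:3,:3];t=s["extrinsics"][:3,3]
    x=(u-s["cx"])/s["fx"];y=(v-s["cy"])/s["fy"]
    if fish:
        r=np.hypot(x,y);k=np.sin(r)/max(r,1e-9);d=np.array([x*k,y*k,np.cos(r)])
    else: d=np.array([x,y,1.])
    return -R.T@t,R.T@d
def onz(s,u,v,z,fish=False):
    c,d=ray(s,u,v,fish);return c+d*(z-c[2])/d[2]
def cross(a,b):
    (c1,d1),(c2,d2)=a,b
    k=np.linalg.lstsq(np.c_[d1,-d2],c2-c1,rcond=None)[0]
    p,q=c1+k[0]*d1,c2+k[1]*d2;return (p+q)/2,np.linalg.norm(p-q)
def proj(s,p,fish=False):
    q=s["extrinsics"][:3,:3]@p+s["extrinsics"][:3,3]
    if fish:
        r=np.hypot(q[0],q[1]);th=np.arctan2(r,q[2]);x,y=q[:2]/r*th
    else: x,y=q[:2]/q[2]
    return np.array([s["fx"]*x+s["cx"],s["fy"]*y+s["cy"]])
E
python3 - <<'E'
from h import *
T=load("top0")["color"];S=load("side0")["color"]
z=lambda im,u,v,w,h,W,H:cv2.resize(im[v:v+h,u:u+w],(W,H),interpolation=cv2.INTER_CUBIC)
a=z(T,160,230,60,60,300,300);b=z(T,290,240,40,40,300,300)[:, :200]
b=z(T,288,245,40,45,200,300)[:,:];c=z(T,350,190,140,105,300,300)
d=z(S,250,195,45,45,300,300);e=z(S,260,250,50,45,200,300);f=z(S,285,280,130,115,300,300)
cv2.imwrite("pics/c1.png",np.vstack([np.hstack([a,b,c]),np.hstack([d,e,f])]))
E
```

View pics/c1.png

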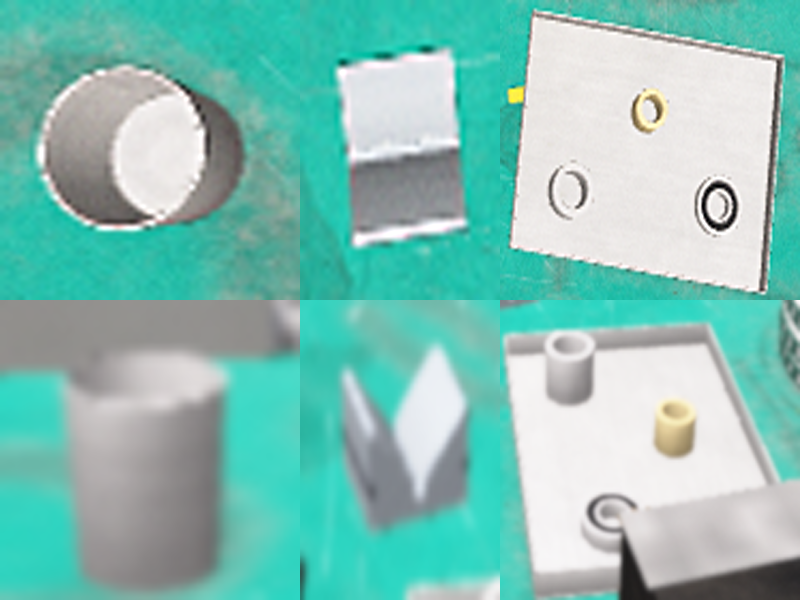

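The crops show the cup rim ellipse centred at top px (184.6,259.6) / side (272.2,206.7), the block's land corners near (296,255),(318,252.5),(321.4,279.5),(299,281.5) with its groove running along image-horizontal (world y), and the bearing top centre at about (451.3,262.1).

```bash
python3 - <<'E'
from h import *
np.set_printoptions(precision=4,suppress=True)
T=load("top0");S=load("side0")
print("rim",cross(ray(T,184.6,259.6),ray(S,272.2,206.7)), onz(T,184.6,259.6,.085))
for q in [(296,255.2),(318,252.5),(321.4,279.5),(299,281.5)]: p=onz(T,*q,.038);print("blk",p,proj(S,p))
for n,q,z in [("bear",(451.3,262.1),.016),("slv",(381.7,256.5),.044),("bush",(419.5,228.5),.032)]:
    p=onz(T,*q,z);print(n,p,proj(S,p))
# tray outer corners at rim
for q in [(366,194.5),(482,209.5),(474.5,292.5),(355,277)]: print("tray",onz(T,*q,.022))
print("bear2",cross(ray(T,451.3,262.1),ray(S,334,364)))
E
```

```text
rim (array([0.4835, 0.2776, 0.0796]), np.float64(0.0026119537040176573)) [0.482  0.2762 0.085 ]
blk [0.4957 0.0491 0.038 ] [293.9281 255.3594]
blk [0.5021 0.001  0.038 ] [301.2635 264.2397]
blk [ 0.4432 -0.007   0.038 ] [276.2689 268.5549]
blk [0.4385 0.0417 0.038 ] [270.4471 259.1213]
bear [ 0.4844 -0.2999  0.016 ] [332.56   357.7489]
slv [ 0.4942 -0.1382  0.044 ] [313.7201 293.5959]
bush [ 0.5581 -0.225   0.032 ] [358.9832 318.9071]
tray [ 0.6355 -0.1064  0.022 ]
tray [ 0.6043 -0.3709  0.022 ]
tray [ 0.4168 -0.3489  0.022 ]
tray [ 0.4493 -0.0817  0.022 ]
bear2 (array([ 0.4856, -0.3034,  0.0053]), np.float64(0.0014093651415151255))
```

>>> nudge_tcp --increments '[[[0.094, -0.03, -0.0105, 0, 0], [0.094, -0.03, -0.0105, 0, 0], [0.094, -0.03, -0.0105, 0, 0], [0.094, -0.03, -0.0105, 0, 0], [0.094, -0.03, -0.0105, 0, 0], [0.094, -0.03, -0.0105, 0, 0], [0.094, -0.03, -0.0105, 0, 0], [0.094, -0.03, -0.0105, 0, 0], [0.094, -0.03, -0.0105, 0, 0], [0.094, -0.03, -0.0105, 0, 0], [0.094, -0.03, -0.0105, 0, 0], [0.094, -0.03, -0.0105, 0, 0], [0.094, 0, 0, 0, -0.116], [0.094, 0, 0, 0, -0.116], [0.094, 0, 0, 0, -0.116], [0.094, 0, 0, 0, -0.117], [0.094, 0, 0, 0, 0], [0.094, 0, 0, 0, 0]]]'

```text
refused: increments[0]: the value is too long (schema: maxItems 5). Nothing was moved.
```

The call was refused and nothing moved: it wants a list of rows, each a list of 5 numbers. Same move again in that form.

>>> nudge_tcp --increments '[[0.094, -0.03, -0.0105, 0, 0], [0.094, -0.03, -0.0105, 0, 0], [0.094, -0.03, -0.0105, 0, 0], [0.094, -0.03, -0.0105, 0, 0], [0.094, -0.03, -0.0105, 0, 0], [0.094, -0.03, -0.0105, 0, 0], [0.094, -0.03, -0.0105, 0, 0], [0.094, -0.03, -0.0105, 0, 0], [0.094, -0.03, -0.0105, 0, 0], [0.094, -0.03, -0.0105, 0, 0], [0.094, -0.03, -0.0105, 0, 0], [0.094, -0.03, -0.0105, 0, 0], [0.094, 0, 0, 0, -0.116], [0.094, 0, 0, 0, -0.116], [0.094, 0, 0, 0, -0.116], [0.094, 0, 0, 0, -0.117], [0.094, 0, 0, 0, 0], [0.094, 0, 0, 0, 0]]'

```text
time: 1.65
tool_pos: [0.4826, 0.2763, 0.1826]
ee_rot: [-3.141, -0.001, -3.026]
wrist_force: [0.9, 0.8, 0.4]
width: 0.0944
finger_force: 0.0
```

```bash
python3 - <<'E'
from bench import robot
import cv2,numpy as np
s=robot.snapshot("wrist");np.savez("pics/wrist1.npz",**s)
w0=np.load("pics/wrist0.npz")["color"]
cv2.imwrite("pics/c2.png",np.hstack([cv2.resize(w0,(400,300)),cv2.resize(s["color"],(400,300))]))
o=robot.get_obs();print(o["tool_pos"],o["ee_rot"],o["joint_positions"])
E
```

```text
[0.4825424  0.2763642  0.18270105] [-3.14149042e+00 -4.64238905e-04 -3.02610866e+00] [ 4.18134945e-01  1.01239865e-01  1.35609278e+00  4.10486048e-05
  1.68473362e+00 -1.26814075e+00]
```

View pics/c2.png

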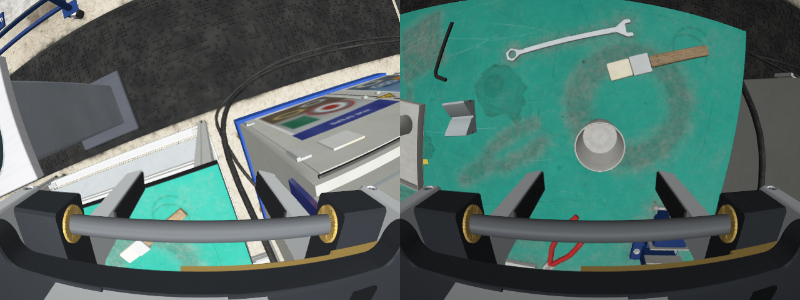

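Right half: rim centred near full-res (320,234), between the fingers' sightlines; block at about (92,190) full-res.

```bash
python3 - <<'E'
from h import *
np.set_printoptions(precision=4,suppress=True)
s=load("wrist1");hsv=cv2.cvtColor(s["color"],cv2.COLOR_BGR2HSV)
m=(hsv[...,1]<90).astype(np.uint8);
lab,n=None,None
k,L,st,ce=cv2.connectedComponentsWithStats(m)
l=L[234,320] or L[225,310];print(st[l],ce[l])
c=cv2.findContours((L==l).astype(np.uint8),0,cv2.CHAIN_APPROX_NONE)[0][0][:,0]
for z in(.08,.085):
    P=np.array([onz(s,u+.0,v+.0,z,True)[:2] for u,v in c])
    (x,y),r=cv2.minEnclosingCircle((P*1000).astype(np.float32));print(z,x,y,r,P.min(0),P.max(0))
e=np.array(ce[l]);T=load("top0")
print("height",cross(ray(s,*e,True),ray(T,184.6,259.6)))
E
```

```text
[ 264  176  142  100 6814] [321.9523 231.8535]
0.08 470.22955322265625 290.7386474609375 69.84288024902344 [0.4379 0.2265] [0.5185 0.3543]
0.085 469.3214416503906 290.3961486816406 68.69728088378906 [0.4375 0.2273] [0.5168 0.3529]
height (array([0.4821, 0.2795, 0.073 ]), np.float64(0.0009961599986758457))
```

```bash
cat >> h.py <<'E'
def blob(m,u,v,k=9):
    m=cv2.morphologyEx(m.astype(np.uint8),cv2.MORPH_OPEN,np.ones((k,k)))
    n,L,st,ce=cv2.connectedComponentsWithStats(m);l=L[int(v),int(u)];assert l
    return max(cv2.findContours((L==l).astype(np.uint8),0,cv2.CHAIN_APPROX_NONE)[0],key=len)[:,0]
E
python3 - <<'E'
from h import *
np.set_printoptions(precision=4,suppress=True)
s=load("wrist1");hsv=cv2.cvtColor(s["color"],cv2.COLOR_BGR2HSV)
c=blob(hsv[...,1]<90,320,234,21);e=cv2.fitEllipse(c);print(e)
for z in(.08,.085):
    P=np.array([onz(s,u,v,z,True)[:2] for u,v in c]).astype(np.float32)*1000
    print(z,cv2.fitEllipse(P))
print("height",cross(ray(s,*e[0],True),ray(load("top0"),184.6,259.6)))
# block
m=hsv[...,1]<90; c=blob(m,92,190,5); q=cv2.boxPoints(cv2.minAreaRect(c));print(len(c),cv2.boundingRect(c))
a=cv2.approxPolyDP(c,3,True)[:,0]
for p in a: print(p,onz(s,*map(float,p),.038,True)[:2])
E
```

```text
((319.23162841796875, 233.1170196533203), (80.19428253173828, 84.90081787109375), 136.6453857421875)
0.08 ((482.3959655761719, 277.0137939453125), (68.30029296875, 72.63973236083984), 129.06707763671875)
0.085 ((481.28826904296875, 276.89642333984375), (67.17996978759766, 71.44823455810547), 129.067138671875)
height (array([0.4818, 0.2771, 0.0809]), np.float64(0.0010136758313191965))
203 (68, 160, 54, 58)
[118 160] [0.4371 0.0638]
[ 68 165] [ 0.4447 -0.0046]
[ 83 188] [0.469  0.0181]
[ 72 217] [0.5025 0.0016]
[106 216] [0.4972 0.0499]
[121 210] [0.489  0.0694]
```

>>> nudge_tcp --increments '[[0.094, 0.001, 0, 0.0283, 0], [0.094, 0, 0, 0.0283, 0], [0.094, 0, 0, 0.0283, 0], [0.094, 0, 0, 0.0283, 0], [0.094, 0, 0, 0.0283, 0], [0.094, 0, 0, 0, 0], [0, 0, 0, 0, 0], [0, 0, 0, 0, 0], [0, 0, 0, 0, 0], [0, 0, 0, 0, 0], [0, 0, 0, 0, 0], [0, 0, 0, 0, 0]]'

```text
time: 2.7
tool_pos: [0.4832, 0.2768, 0.0438]
ee_rot: [3.141, 0.004, -3.024]
wrist_force: [-0.1, -1.2, 4.8]
width: 0.0662
finger_force: 30.0
```

>>> nudge_tcp --increments '[[0, 0, 0, -0.01, 0], [0, 0, 0, -0.02, 0], [0, 0, 0, -0.03, 0], [0, 0, -0.02, 0, 0], [0, -0.001, -0.03, 0, 0], [0, -0.001, -0.03, 0, 0], [0, -0.001, -0.03, 0, 0], [0, -0.001, -0.03, 0, 0], [0, -0.001, -0.03, 0, 0], [0, -0.001, -0.03, 0, 0], [0, 0, -0.03, 0, 0], [0, 0, -0.02, 0, 0], [0, 0, 0, 0, 0], [0, 0, 0, 0, 0]]'

```text
time: 3.87
tool_pos: [0.517, 0.0283, 0.1016]
ee_rot: [3.141, -0.0, -3.026]
wrist_force: [0.0, 1.1, -1.6]
width: 0.0663
finger_force: 30.0
```

```bash
python3 - <<'E'
from bench import robot
from h import *
for n in("side","wrist"):
    s=robot.snapshot(n);np.savez(f"pics/{n}2.npz",**s)
S=load("side2")["color"][170:320,200:400];W=load("wrist2")["color"]
cv2.imwrite("pics/c3.png",np.hstack([cv2.resize(S,(400,300)),cv2.resize(W,(400,300))]))
E
```

```text
(no output)
```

View pics/c3.png

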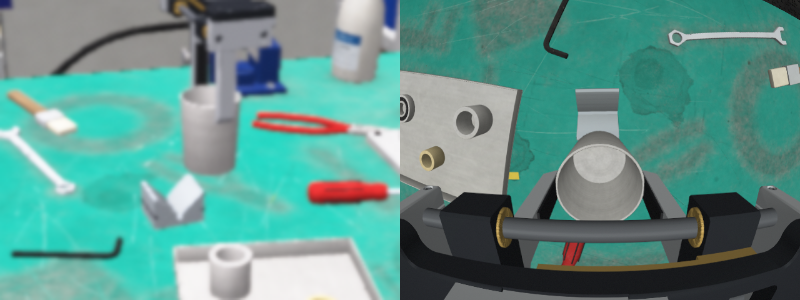

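Side crop: the cup hangs upright next to and beyond the block; wrist view shows the block's far land passing under the cup's bottom edge. Now tip it on that edge.

>>> nudge_tcp --increments '[[0, 0, 0, 0.01, 0], [0, 0, 0, 0.01, 0], [0, 0, 0, 0.002, 0], [0, -0.0026, 0, 0.0009, 0], [0, -0.0027, 0, 0.0009, 0], [0, -0.0026, 0, 0.0011, 0], [0, -0.0026, 0, 0.0012, 0], [0, -0.0025, 0, 0.0013, 0], [0, -0.0024, 0, 0.0014, 0], [0, -0.0024, 0, 0.0015, 0], [0, -0.0023, 0, 0.0016, 0], [0, 0, 0, 0, 0]]'

```text
time: 4.97
tool_pos: [0.5397, 0.0318, 0.071]
ee_rot: [-3.14, 0.006, -3.022]
wrist_force: [1.9, 0.6, 5.8]
width: 0.0661
finger_force: 30.0
```

```bash
python3 - <<'E'
from bench import robot
from h import *
for n in("side","wrist"):
    s=robot.snapshot(n);np.savez(f"pics/{n}3.npz",**s)
S=load("side3")["color"][170:320,200:400];W=load("wrist3")["color"]
cv2.imwrite("pics/c4.png",np.hstack([cv2.resize(S,(400,300)),cv2.resize(W,(400,300))]))
E
```

```text
(no output)
```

View pics/c4.png

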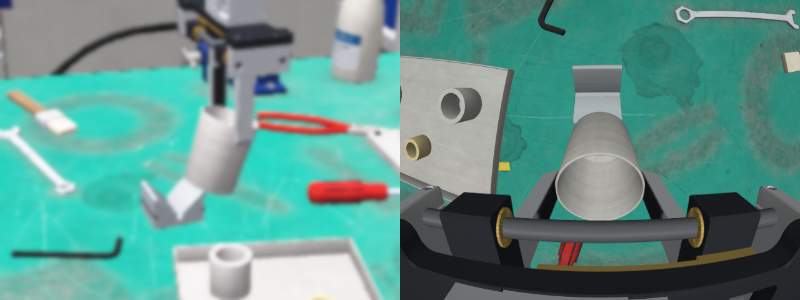

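Cup tilted about 20° away from the block, bottom on its edge, no slip. Continue to 45°, back off and press it flat on the bench.

>>> nudge_tcp --increments '[[0, -0.0044, 0, 0.0035, 0], [0, -0.0041, 0, 0.0039, 0], [0, -0.0037, 0, 0.0042, 0], [0, -0.0033, 0, 0.0046, 0], [0, -0.003, 0, 0.0048, 0], [0, 0, 0, 0, 0], [0, -0.007, 0, 0, 0], [0, -0.007, 0, 0, 0], [0, 0, 0, 0.006, 0], [0, 0, 0, 0.006, 0], [0, 0, 0, 0.006, 0], [0, 0, 0, 0.006, 0], [0, 0, 0, 0.006, 0], [0, 0, 0, 0.004, 0], [0, 0, 0, 0.002, 0], [0, 0, 0, 0, 0]]'

```text
time: 6.4
tool_pos: [0.5739, 0.0355, 0.0147]
ee_rot: [-3.141, 0.011, -3.023]
wrist_force: [7.1, 1.0, 4.9]
width: 0.0661
finger_force: 29.8
```

```bash
python3 - <<'E'
from bench import robot
from h import *
for n in("side","wrist"):
    s=robot.snapshot(n);np.savez(f"pics/{n}4.npz",**s)
S=load("side4")["color"][170:320,200:400];W=load("wrist4")["color"]
cv2.imwrite("pics/c5.png",np.hstack([cv2.resize(S,(400,300)),cv2.resize(W,(400,300))]))
E
```

```text
(no output)
```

View pics/c5.png

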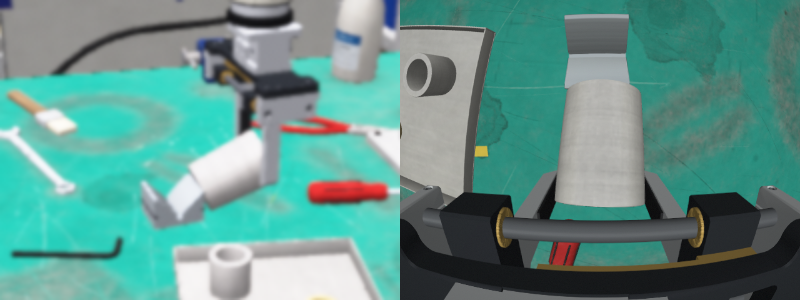

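```bash
python3 - <<'E'
from h import *
np.set_printoptions(precision=1,suppress=True)
S=load("side4");W=load("wrist4")
p=np.array([.5739,.0355,.0337]);n=np.array([.993,.117,0])
for k in (-.062,0,.023):
    q=p+k*n;print(k,(proj(S,q)-[200,170])*2,proj(W,q,True)/1.6+[400,0], "top/bot line",(proj(S,q+[0,0,.032])-[200,170])*2,(proj(S,q-[0,0,.032])-[200,170])*2)
E
```

```text
-0.062 [205.7 180.4] [598.5 103.3] top/bot line [205.9 155.5] [205.4 204.5]
0 [254.5 172.5] [598.5 178.2] top/bot line [255.4 148.1] [253.6 196.3]
0.023 [272.1 169.7] [598.5 202.6] top/bot line [273.2 145.4] [271.  193.3]
```

```bash
python3 - <<'E'
from h import *
np.set_printoptions(precision=1,suppress=True)
S=load("side4");W=load("wrist4")
p=np.array([.5739,.0355,.0337]);n=np.array([.993,.117,0]);z=np.array([0,0,1.])
for g in (.05,.062):
  for t in np.radians([65,75,85,90]):
    a=n*np.sin(t)+z*np.cos(t);b=-n*np.cos(t)+z*np.sin(t)
    B=p-g*a;M=p+(.085-g)*a
    f=lambda q:((proj(S,q)-[200,170])*2).round();w=lambda q:(proj(W,q,True)/1.6+[400,0]).round()
    print(g,np.degrees(t).round(),"side B",f(B+.03*b),f(B-.03*b),"M",f(M+.034*b),f(M-.034*b),"wr",w(B+.03*b),w(M+.034*b),"low",((B-.03*b)[2]*1000).round())
# edges in side image along rows of the cup: print gray profile
g=cv2.cvtColor(S["color"],cv2.COLOR_BGR2HSV)
m=g[...,1]<80
for v in range(232,282,3): print(v,(v-170)*2,''.join('#' if x else '.' for x in m[v,280:350]))
E
```

```text
0.05 65.0 side B [209. 175.] [228. 213.] M [269. 136.] [289. 179.] wr [598. 109.] [598. 225.] low -15.0
0.05 75.0 side B [211. 167.] [222. 209.] M [275. 138.] [286. 185.] wr [598. 113.] [598. 231.] low -8.0
0.05 85.0 side B [214. 159.] [217. 204.] M [280. 141.] [282. 191.] wr [598. 119.] [598. 235.] low -1.0
0.05 90.0 side B [216. 156.] [215. 201.] M [283. 143.] [280. 193.] wr [598. 123.] [598. 236.] low 4.0
0.062 65.0 side B [200. 180.] [220. 218.] M [261. 141.] [281. 184.] wr [598.  95.] [598. 208.] low -20.0
0.062 75.0 side B [201. 171.] [213. 213.] M [266. 141.] [277. 189.] wr [598.  96.] [598. 215.] low -11.0
0.062 85.0 side B [204. 162.] [208. 207.] M [271. 143.] [273. 193.] wr [598. 101.] [598. 221.] low -2.0
0.062 90.0 side B [206. 157.] [205. 203.] M [273. 144.] [271. 195.] wr [598. 105.] [598. 223.] low 4.0
232 124 ......................................#######....############.########
235 130 ......................................#########....##########.........
238 136 .....................................############..#########..........
241 142 ..........................
[... 371 characters left out ...]
............#############################################...........
259 178 ..........#################################################...........
262 184 ........#############################################.................
265 190 .....##########################################.......................
268 196 ##.######################################.............................
271 202 ##################################....................................
274 208 #####################.................................................
277 214 #####################.................................................
280 220 ####################..................................................
```

The side-view edges put the cup axis at about 67° rather than 90°: it slid in the pads and its bottom still leans on the block. I'll lift it clear, back away from the block and look at it freely.

>>> nudge_tcp --increments '[[0, -0.005, 0, -0.01, 0], [0, -0.01, 0, -0.015, 0], [0, -0.01, 0, -0.015, 0], [0, 0, 0, 0, 0]]'

```text
time: 6.83
tool_pos: [0.5965, 0.0381, 0.0545]
ee_rot: [-3.141, 0.004, -3.023]
wrist_force: [0.2, 0.4, -0.1]
width: 0.066
finger_force: 29.9
```

```bash
python3 - <<'E'
from bench import robot
from h import *
np.set_printoptions(precision=1,suppress=True)
for n in("side","wrist"):
    s=robot.snapshot(n);np.savez(f"pics/{n}5.npz",**s)
o=robot.get_obs();p=o["tool_pos"]+[0,0,.019];print(p*1000)
S=load("side5");W=load("wrist5");n=np.array([.993,.117,0]);
S2=cv2.resize(S["color"][180:300,240:400],(640,480),interpolation=cv2.INTER_CUBIC)
q=(proj(S,p)-[240,180])*4;print(q);cv2.circle(S2,tuple(map(int,q)),4,(0,0,255),1)
for k in(-.06,.03):
    print((proj(S,p+k*n)-[240,180])*4,(proj(S,p+[0,0,k])-[240,180])*4)
cv2.imwrite("pics/c6.png",S2)
E
```

```text
[593.4  38.1  70.5]
[381.5 244.1]
[286.9 258.1] [377.5 334.5]
[427.4 237.3] [383.6 197.2]
```

View pics/c6.png

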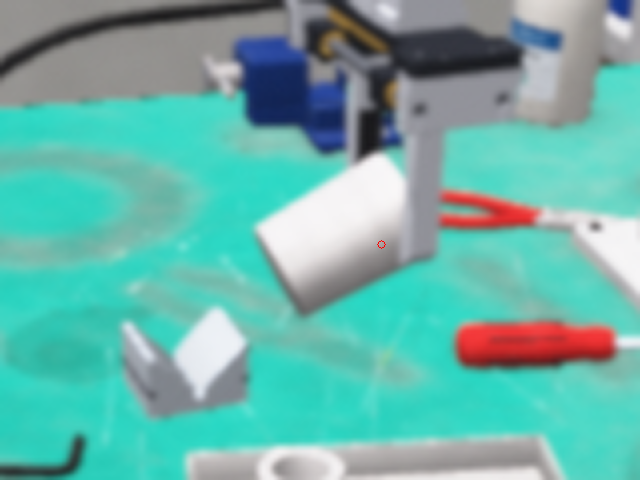

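The held cup is tilted ~20° from level, mouth away from the block, its axis ~16 mm above the grasp point (bottom edge (258,230)–(303,313), mouth top (380,152)). I'll press it level on the open bench, let go, and re-grip at the axis.

>>> nudge_tcp --increments '[[0, 0.003, 0, 0.006, 0], [0, 0, 0, 0.006, 0], [0, 0, 0, 0.006, 0], [0, 0, 0, 0.006, 0], [0, 0, 0, 0.006, 0], [0, 0, 0, 0.006, 0], [0, 0, 0, 0.006, 0], [0, 0, 0, 0, 0], [0, 0, 0, 0, 0]]'

```text
time: 7.68
tool_pos: [0.5916, 0.0376, 0.011]
ee_rot: [3.142, 0.001, -3.023]
wrist_force: [0.7, 0.7, 2.3]
width: 0.0661
finger_force: 29.9
```

```bash
python3 - <<'E'
from bench import robot
from h import *
s=robot.snapshot("side");np.savez("pics/side6.npz",**s)
o=robot.get_obs();print(o["tool_pos"],o["wrist_force"])
m=cv2.cvtColor(s["color"],cv2.COLOR_BGR2HSV)[...,1]<80
for v in range(214,285,3): print(v,''.join('#' if x else '.' for x in m[v,280:370]))
E
```

```text
[0.59151102 0.03756781 0.0110652 ] [1.19327261 0.62077259 1.62047989]
214 ............................................##########################################....
217 ............................................############################################..
220 ............................................##########..###############################...
223 .............................................########...##############################....
226 .............................................#########.###############################....
229 .............................................######################################.###...
232 .............................................######......################.....###.........
235 .............................................#######################......................
238 ............................................#############.##########......................
241 .................................
[... 687 characters left out ...]
#######............#...............
265 .....#################....###########################....................#................
268 ##.###################......###################...........................................
271 ######################........########......................................####.#########
274 #####################.....................................................................
277 #####################.....................................................................
280 ####################......................................................................
283 ###.......................................................................................
```

>>> nudge_tcp --increments '[[0, 0, 0, 0.004, 0], [0, 0, 0, 0.004, 0], [0, 0, 0, 0, 0], [0, 0, 0, 0, 0]]'

```text
time: 8.07
tool_pos: [0.5909, 0.0375, 0.0023]
ee_rot: [-3.142, -0.001, -3.023]
wrist_force: [0.3, 0.2, 2.9]
width: 0.0662
finger_force: 29.9
```

```bash
python3 - <<'E'
from bench import robot
from h import *
s=robot.snapshot("side");np.savez("pics/side6.npz",**s)
o=robot.get_obs();print(o["tool_pos"],o["wrist_force"])
p=o["tool_pos"]+[0,0,.019];n=np.array([.993,.117,0])
for k in (-.07,-.06,-.05): q=p+k*n;q[2]=0;print(proj(s,q))
m=cv2.cvtColor(s["color"],cv2.COLOR_BGR2HSV)[...,1]<80
for v in range(232,285,3): print(v,''.join('#' if x else '.' for x in m[v,280:370]))
E
```

```text
[0.59087699 0.03745917 0.00233038] [0.690333   0.32223553 2.59935157]
[306.3019736  272.29380776]
[310.23344737 271.62118686]
[314.13865415 270.95305988]
232 ............................................#######.....############################......
235 ............................................########...################...................
238 ............................................###########...#########.......................
241 ............................................#######################.......................
244 .....................................##############################.......................
247 .............................######################################.......................
250 .....................##############################################.......................
253 ....................##############################################........................
256 .....................####################
[... 204 characters left out ...]
###########........#...............
265 .....#################.########################################..........#................
268 ##.###################...###########################......................................
271 ######################.....#############....................................####.#########
274 #####################.....................................................................
277 #####################.....................................................................
280 ####################......................................................................
283 ###.......................................................................................
```

>>> nudge_tcp --increments '[[0.07, 0, 0, 0, 0], [0.07, 0, 0, 0, 0], [0.07, 0, 0, 0, 0], [0.075, 0, 0, -0.006, 0], [0.075, 0, 0, -0.006, 0], [0.075, 0, 0, 0, 0], [0, 0, 0, 0, 0], [0, 0, 0, 0, 0], [0, 0, 0, 0, 0], [0, 0, 0, 0, 0]]'

```text
time: 8.95
tool_pos: [0.5917, 0.0374, 0.015]
ee_rot: [-3.141, 0.001, -3.023]
wrist_force: [0.1, -0.3, 2.4]
width: 0.0639
finger_force: 29.8
```

```bash
python3 - <<'E'
from bench import robot
from h import *
s=robot.snapshot("side");np.savez("pics/side7.npz",**s)
s=robot.snapshot("wrist");np.savez("pics/wrist7.npz",**s)
s=load("side7")
m=cv2.cvtColor(s["color"],cv2.COLOR_BGR2HSV)[...,1]<80
for v in range(232,285,3): print(v,''.join('#' if x else '.' for x in m[v,280:370]))
cv2.imwrite("pics/c7.png",cv2.resize(np.hstack([load("wrist7")["color"]]),(640,480)))
E
```

```text
232 .............................................#######......##############......###.........
235 .............................................########..#############......................
238 .............................................######.......#########.......................
241 .............................................######......##########.......................
244 ............................................#######################.......................
247 .................................##################################.......................
250 .........................##########################################.......................
253 .......................###########################################........................
256 ......................############################################........................
259 ..........########......##########################################........................
262 ........#############..###########################################........#...............
265 .....#################...#########################################.......#................
268 ##.###################....######################################..........................
271 ######################.....######################...........................####.#########
274 #####################.....................................................................
277 #####################.....................................................................
280 ####################......................................................................
283 ###.......................................................................................
```

View pics/c7.png

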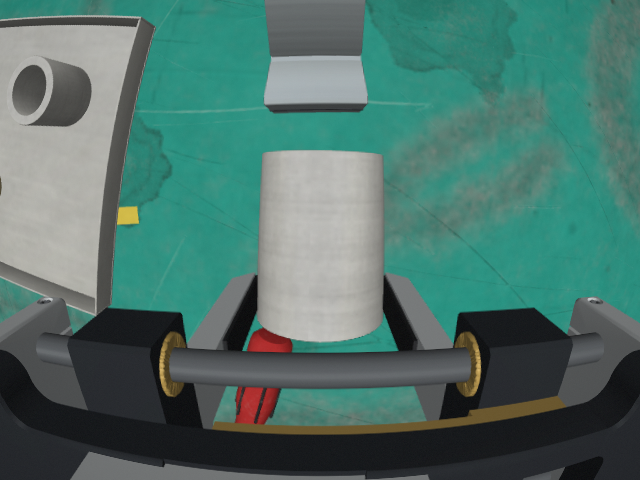

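Cup now lies flat on the bench (sharp bottom edge at row 152, mouth edge at row 340), gripped at its axis height; the block's land edge is at row 108.

```bash
python3 - <<'E'
from h import *
np.set_printoptions(precision=4,suppress=True)
s=load("wrist7")
a=onz(s,321,152,.060,True);b=onz(s,321,340,.067,True);print(a,b,np.linalg.norm(b-a))
p=np.array([.5917,.0374]);n=(b-a)[:2]/np.linalg.norm(b-a);print("g",(p-a[:2])@n,"dir",n)
for q in [(264,107),(368,107)]: print(onz(s,*q,.038,True))
from bench import robot
o=robot.get_obs();print(o["tool_pos"],o["ee_rot"])
S=load("side7")
for z in (.0,.06): print(proj(S,np.r_[a[:2],z]),proj(S,np.r_[b[:2],z]))
E
```

```text
[0.5236 0.0311 0.06  ] [0.6062 0.0409 0.067 ] 0.08344268767089771
g 0.06812990581547997 dir [0.9894 0.1183]
[0.5047 0.0014 0.038 ]
[0.4989 0.0508 0.038 ]
[0.5916 0.0374 0.015 ] [-3.1413  0.001  -3.0234]
[307.0301 271.8409] [338.8338 266.379 ]
[307.3695 249.0339] [339.9382 244.0759]
```

>>> nudge_tcp --increments '[[0, 0, 0, -0.01, 0], [0, 0, 0, -0.02, 0], [0, 0, 0, -0.03, 0], [0, 0, 0, -0.01, 0.12], [0, 0, 0, 0, 0.121], [0, 0, 0, 0, 0.121], [0, 0, 0, 0, 0.121], [0, 0, 0, 0, 0.121], [0, 0, 0, 0, 0.121], [0, 0, 0, 0, 0.121], [0, 0, 0, 0, 0.121], [0, 0, 0, 0, 0.121], [0, 0, 0, 0, 0.121], [0, 0, 0, 0, 0.121], [0, 0, 0, 0, 0.121], [0, 0, 0, 0, 0.121], [0, 0, 0, 0, 0], [0, 0, 0, 0, 0]]'

```text
time: 10.55
tool_pos: [0.5907, 0.0377, 0.0843]
ee_rot: [-3.14, -0.0, 1.691]
wrist_force: [0.8, 0.1, -0.6]
width: 0.0636
finger_force: 29.5
```

```bash
python3 - <<'E'
from bench import robot
from h import *
s=robot.snapshot("side");np.savez("pics/side8.npz",**s)
s=robot.snapshot("wrist");np.savez("pics/wrist8.npz",**s)
o=robot.get_obs();print(o["tool_pos"],o["ee_rot"],o["joint_positions"])
E
```

```text
[0.59090667 0.03764139 0.08440099] [-3.14086460e+00 -2.96100417e-04  1.69025060e+00] [-3.22379782e-02  2.19056264e-01  1.41751804e+00  1.83069885e-04
  1.50578279e+00 -1.51704320e-01]
```

>>> nudge_tcp --increments '[[0, -0.005, -0.02, 0, 0], [0, -0.006, -0.03, 0, 0], [0, -0.006, -0.03, 0, 0], [0, -0.006, -0.03, 0, 0], [0, -0.004, -0.012, 0, 0], [0, 0, 0, 0, 0], [0, 0, 0, 0, 0]]'

```text
time: 11.23
tool_pos: [0.4733, -0.0036, 0.085]
ee_rot: [3.14, -0.0, 1.688]
wrist_force: [0.3, -0.1, -1.1]
width: 0.0637
finger_force: 29.5
```

```bash
python3 - <<'E'
from bench import robot
from h import *
np.set_printoptions(precision=4,suppress=True)
s=robot.snapshot("side");np.savez("pics/side9.npz",**s)
m=cv2.cvtColor(s["color"],cv2.COLOR_BGR2HSV)[...,1]<80
for v in range(215,280,3): print(v,''.join('#' if x else '.' for x in m[v,240:350]))
s=robot.snapshot("wrist");np.savez("pics/wrist9.npz",**s)
m=cv2.cvtColor(s["color"],cv2.COLOR_BGR2HSV)[...,1]<80
for v in range(130,360,8): print(v,''.join('#' if x else '.' for x in m[v,200:440:2]))
print(robot.get_obs()["tool_pos"])
E
```

```text
215 ............................########...........................#########......................................
218 ............................########............................#######.......................................
221 ...........................######################...............######........................................
224 ............................#########################...........######........................................
227 .............................############################.......######..................#.....................
230 .............................###############################....######................##..#####.......########
233 ............................##########################################................##......................
236 ............................########################################...................................#######
239 .............................########
[... 4519 characters left out ...]
#####################.########################...
322 .#########################....#############################################################...##########################
330 #########################.........#####################################################.........########################
338 #######################.................#####################################....................#######################
346 ######################.................###############################################.............#####################
354 ########################################################################################################################
[ 0.4742 -0.0033  0.0849]
```

>>> nudge_tcp --increments '[[0, 0, 0, 0.012, 0], [0, 0, 0, 0.012, 0], [0, 0, 0, 0.01, 0], [0, 0, 0, 0.006, 0], [0, 0, 0, 0.003, 0], [0, 0, 0, 0, 0], [0, 0, 0, 0, 0]]'

```text
time: 11.92
tool_pos: [0.4731, -0.0034, 0.0414]
ee_rot: [-3.141, -0.0, 1.688]
wrist_force: [-0.5, 1.3, -0.3]
width: 0.0638
finger_force: 29.5
```

>>> nudge_tcp --increments '[[0, 0, 0, 0.002, 0], [0, 0, 0, 0, 0], [0, 0, 0, 0, 0]]'

```text
time: 12.17
tool_pos: [0.4732, -0.0038, 0.0408]
ee_rot: [3.141, 0.001, 1.688]
wrist_force: [-3.9, -0.1, 4.3]
width: 0.0636
finger_force: 30.0
```

>>> nudge_tcp --increments '[[0, 0, 0, 0.002, 0], [0, 0, 0, 0, 0], [0, 0, 0, 0, 0]]'

```text
time: 12.42
tool_pos: [0.4734, -0.0042, 0.0405]
ee_rot: [3.141, 0.002, 1.688]
wrist_force: [-7.5, -2.1, 13.4]
width: 0.0637
finger_force: 31.0
```

>>> nudge_tcp --increments '[[0, 0, 0, 0.002, 0], [0, 0, 0, 0, 0], [0, 0, 0, 0, 0]]'

```text
time: 12.67
tool_pos: [0.4734, -0.0047, 0.0401]
ee_rot: [3.141, 0.003, 1.688]
wrist_force: [-10.4, -2.3, 20.8]
width: 0.0638
finger_force: 31.8
```

>>> nudge_tcp --increments '[[0, 0, -0.0015, -0.0035, 0], [0, 0, 0, 0, 0], [0.07, 0, 0, 0, 0], [0.08, 0, 0, 0, 0], [0.085, 0, 0, 0, 0], [0.085, 0, 0, 0, 0], [0.085, 0, 0, 0, 0], [0.085, 0, 0, 0, 0], [0.085, 0, 0, 0, 0], [0.085, 0, 0, 0, 0]]'

```text
time: 13.5
tool_pos: [0.4717, -0.0036, 0.0389]
ee_rot: [-3.141, -0.0, 1.688]
wrist_force: [-0.1, 0.6, -0.5]
width: 0.0852
finger_force: 0.0
```

```bash
python3 - <<'E'
from bench import robot
from h import *
np.set_printoptions(precision=4,suppress=True)
s=robot.snapshot("side");np.savez("pics/side10.npz",**s)
s=robot.snapshot("wrist");np.savez("pics/wrist10.npz",**s)
o=robot.get_obs();print(o["tool_pos"],o["wrist_force"],o["finger_force"])
hs=cv2.cvtColor(s["color"],cv2.COLOR_BGR2HSV);m=hs[...,1]<80
for v in range(130,360,8): print(v,''.join('#' if x else '.' for x in m[v,200:440:2]))
E
```

```text
[ 0.4717 -0.0037  0.039 ] [-0.0521 -0.1923  0.5539] 0.0
130 .......................................................................................................##...###.........
138 ........................................................................................................######..........
146 ............................................................................................................##..........
154 ...............................############################################################.............................
162 ..............................#############################################################............................#
170 ..............................#############################################################.............................
178 ..............................#############################################################.............................
186 .........................
[... 2020 characters left out ...]
################################################..........#################
322 ###############...............###############################################################............###############
330 #############.....................######################################################....................############
338 ###########.................................##################################................................##########
346 ########.......................................................................................................#########
354 ########################################################################################################################
```

```bash
python3 - <<'E'
from h import *
np.set_printoptions(precision=4,suppress=True)
s=load("wrist10")
a=onz(s,321,152,.0855,True);b=onz(s,321,341,.0925,True);print(a,b,np.linalg.norm(b-a))
p=np.array([.4717,-.0036]);n=(b-a)[:2]/np.linalg.norm(b-a);print("g",(p-a[:2])@n,"dir",n,"mid",(a+b)/2)
S=load("side10");m=cv2.cvtColor(S["color"],cv2.COLOR_BGR2HSV)[...,1]<80
for v in range(215,285,3): print(v,''.join('#' if x else '.' for x in m[v,240:330]))
for q in [a,b]: print(proj(S,q))
E
```

```text
[0.4653 0.0669 0.0855] [ 0.4751 -0.0154  0.0925] 0.0831478510972535
g 0.07049514473057672 dir [ 0.117  -0.9896] mid [0.4702 0.0257 0.089 ]
215 ........#############..#########..........##############################...###############
218 .........############...#############.............................#########..........#####
221 ...........###########..########...................................#######................
224 ..............#################....................................#######................
227 .......................########....................................#######..............#.
230 .......................#######......................................######............##..
233 .......................########.....................................######............##..
236 .......................#########.....#######........................######................
239 .......................##########################...................######................
242 ......##...............#############################................######................
245 .......
[... 658 characters left out ...]
...............................##################################.........................
269 ...............................################################...........................
272 ...............................###############################............................
275 ................................#############################.............................
278 ..................................###########################.............................
281 ....................................##################....................................
284 ..........................................................................................
[279.5422 235.0481]
[291.0773 246.5564]
```

>>> nudge_tcp --increments '[[0.085, 0.007, 0, 0, 0], [0.085, 0, 0, 0, 0], [0, 0, 0, 0, 0], [0, 0, 0, 0, 0], [0, 0, 0, 0, 0], [0, 0, 0, 0, 0], [0, 0, 0, -0.01, 0], [0, 0, 0, -0.025, 0], [0, 0, 0, -0.03, 0], [0, 0.006, 0.018, 0, 0], [0, 0.006, 0.018, 0, 0], [0, 0.0065, 0.018, 0, 0], [0, 0, 0, 0, 0]]'

```text
time: 14.68
tool_pos: [0.5243, 0.029, 0.1046]
ee_rot: [3.14, -0.001, 1.689]
wrist_force: [-1.0, -1.2, -2.2]
width: 0.0636
finger_force: 29.2
```

>>> nudge_tcp --increments '[[0, 0, 0, 0, -0.12], [0, 0, 0, 0, -0.121], [0, 0, 0, 0, -0.121], [0, 0, 0, 0, -0.121], [0, 0, 0, 0, -0.121], [0, 0, 0, 0, -0.121], [0, 0, 0, 0, -0.121], [0, 0, 0, 0, -0.121], [0, 0, 0, 0, -0.121], [0, 0, 0, 0, -0.121], [0, 0, 0, 0, -0.121], [0, 0, 0, 0, -0.121], [0, 0, 0, 0, -0.121], [0, 0, 0, 0.02, 0], [0, 0, 0, 0.02, 0], [0, 0, 0, 0, 0], [0, 0, 0, 0, 0]]'

```text
time: 16.1
tool_pos: [0.5205, 0.0278, 0.0631]
ee_rot: [3.141, -0.004, -3.024]
wrist_force: [0.2, 0.2, -2.0]
width: 0.0636
finger_force: 29.2
```

```bash
python3 - <<'E'
from bench import robot
from h import *
np.set_printoptions(precision=4,suppress=True)
S=robot.snapshot("side");np.savez("pics/side11.npz",**S)
s=robot.snapshot("wrist");np.savez("pics/wrist11.npz",**s)
o=robot.get_obs();print(o["tool_pos"],o["wrist_force"],o["finger_force"])
m=cv2.cvtColor(s["color"],cv2.COLOR_BGR2HSV)[...,1]<80
for v in range(130,370,8): print(v,''.join('#' if x else '.' for x in m[v,220:420:2]))
m=cv2.cvtColor(S["color"],cv2.COLOR_BGR2HSV)[...,1]<80
for v in range(210,285,3): print(v,''.join('#' if x else '.' for x in m[v,240:350]))
E
```

```text
[0.5226 0.0278 0.0652] [ 0.0479 -0.3442 -1.0087] 29.187609591172077
130 ....................................................................................................
138 .............................#########################################..............................
146 .............................########################################...............................
154 ..............................#######################################...............................
162 ..............................######################################................................
170 ....................############################################################....................
178 ....................############################################################....................
186 ...........
[... 4574 characters left out ...]
..........
267 ...............................##########...##################................................................
270 ...............................###############################................................................
273 ...............................###############################................................................
276 ................................#############################.................................................
279 ..................................###########################.................................................
282 ....................................#############.............................................................
```

>>> nudge_tcp --increments '[[0, 0, 0, 0.008, 0], [0, 0, 0, 0.006, 0], [0, -0.0027, 0, 0.002, 0], [0, -0.0025, 0, 0.0023, 0], [0, -0.0023, 0, 0.0025, 0], [0, -0.0021, 0, 0.0027, 0], [0, -0.0019, 0, 0.0028, 0], [0, -0.0016, 0, 0.003, 0], [0, 0, 0, 0, 0]]'

```text
time: 16.95
tool_pos: [0.5378, 0.03, 0.0357]
ee_rot: [3.141, 0.005, -3.023]
wrist_force: [2.8, 1.7, 3.9]
width: 0.0627
finger_force: 30.1
```

```bash
python3 - <<'E'
from bench import robot
from h import *
S=robot.snapshot("side");np.savez("pics/side12.npz",**S)
o=robot.get_obs();print(o["tool_pos"],o["wrist_force"],o["finger_force"])
m=cv2.cvtColor(S["color"],cv2.COLOR_BGR2HSV)[...,1]<80
for v in range(210,285,3): print(v,''.join('#' if x else '.' for x in m[v,240:350]))
E
```

```text
[0.5376782  0.03001444 0.03589822] [3.54651212 1.90786296 4.72885196] 30.110623631626368
210 ...............................................................###########################################....
213 ...............................................................#######..#################################.....
216 ...............................................................#######..################################......
219 ................................................................########################################......
222 ................................................................####################################..........
225 ................................................................########..############...###########..........
228 ................................................................#######.....##########..#.....................
231 ................................................................
[... 1301 characters left out ...]
..........
267 ...............................##########...##################............########............................
270 ...............................###############################................................................
273 ...............................###############################................................................
276 ................................#############################.................................................
279 ..................................###########################.................................................
282 ....................................#############.............................................................
```

Mask shows the mouth end dipping and bottom end rising, about 25° – it turns as planned. Continue.

>>> nudge_tcp --increments '[[0, -0.0013, 0, 0.0031, 0], [0, -0.001, 0, 0.0032, 0], [0, -0.0008, 0, 0.0033, 0], [0, -0.0005, 0, 0.0034, 0], [0, 0, 0, 0.003, 0], [0, 0, 0, 0, 0]]'

```text
time: 17.5
tool_pos: [0.5431, 0.0304, 0.0211]
ee_rot: [-3.141, 0.009, -3.023]
wrist_force: [6.8, 2.2, 5.6]
width: 0.0625
finger_force: 30.2
```

```bash
python3 - <<'E'
from bench import robot
from h import *
S=robot.snapshot("side");np.savez("pics/side13.npz",**S)
o=robot.get_obs();print(o["tool_pos"],o["wrist_force"],o["finger_force"])
m=cv2.cvtColor(S["color"],cv2.COLOR_BGR2HSV)[...,1]<80
for v in range(200,285,3): print(v,''.join('#' if x else '.' for x in m[v,240:350]))
E
```

```text
[0.54312014 0.03032093 0.02110238] [7.18389214 2.12645285 4.44495381] 30.234493880270747
200 #############################################################...##############################................
203 ##############################################################.....###########################................
206 ######.............................................#######............#########################...............
209 .........................................................#...#########...###############################......
212 ...............................................................###########################################....
215 .................................................................##########################################...
218 .................................................................##########################################...
221 ..............................................................
[... 1763 characters left out ...]
..........
269 ...............................###############################....####################........................
272 ...............................###############################.......##############...........................
275 ................................#############################.................................................
278 ..................................###########################.................................................
281 ....................................##################........................................................
284 ..............................................................................................................
```

>>> nudge_tcp --increments '[[0, -0.006, 0, -0.001, 0], [0, -0.006, 0, 0, 0], [0, -0.004, 0, 0.002, 0], [0, -0.003, 0, 0.002, 0], [0, -0.003, 0, 0.002, 0], [0, -0.003, 0, 0.002, 0], [0, -0.003, 0, 0.002, 0], [0, -0.003, 0, 0.002, 0], [0, 0, 0, 0, 0]]'

```text
time: 18.3
tool_pos: [0.5701, 0.0335, 0.0071]
ee_rot: [-3.142, -0.0, -3.023]
wrist_force: [0.9, 0.3, 2.8]
width: 0.0621
finger_force: 30.1
```

```bash
python3 - <<'E'
from bench import robot
from h import *
S=robot.snapshot("side");np.savez("pics/side14.npz",**S)
o=robot.get_obs();print(o["tool_pos"],o["wrist_force"],o["finger_force"])
m=cv2.cvtColor(S["color"],cv2.COLOR_BGR2HSV)[...,1]<80
for v in range(200,285,3): print(v,''.join('#' if x else '.' for x in m[v,240:370]))
E
```

```text
[0.56988408 0.033488   0.0072642 ] [ 1.56454579 -0.51313793  2.54567341] 30.073480457722326
200 #########################################################################################################.....................####
203 ##################################################......###...##########################################......................####
206 ######........................................................###########....############################.....................####
209 ..............................................................########...........########################.......................##
212 ...............................................................######...########....##########################....................
215 .................................................................####################################################.............
218 .......................................................
[... 2345 characters left out ...]
.........#...............
272 ...............................###############################........###########################.................................
275 ................................#############################...........#####################.....................................
278 ..................................###########################.....................................................................
281 ....................................##################............................................................................
284 ..................................................................................................................................
```

The mask shows an upright silhouette (vertical left side at column 309, rows 234–275): mouth down. Settle it, let go, and take a hold at mid-height.

>>> nudge_tcp --increments '[[0, -0.001, 0, 0.002, 0], [0, 0, 0, 0, 0], [0.07, 0, 0, 0, 0], [0.085, 0, 0, 0, 0], [0.09, 0, 0, 0, 0], [0.09, 0, 0, 0, 0], [0.09, 0, 0, -0.015, 0], [0.09, 0, 0, -0.015, 0], [0.09, 0, 0, 0, 0], [0.09, 0, 0, 0, 0]]'

```text
time: 19.18
tool_pos: [0.5712, 0.0336, 0.0363]
ee_rot: [-3.141, 0.001, -3.023]
wrist_force: [0.3, -0.3, -0.7]
width: 0.09
finger_force: 0.0
```

```bash
python3 - <<'E'
from bench import robot
from h import *
for n in ("side","wrist","top"):
    s=robot.snapshot(n);np.savez(f"pics/{n}15.npz",**s)
o=robot.get_obs();print(o["tool_pos"],o["wrist_force"],o["finger_force"])
a=load("side15")["color"][200:300,270:390];b=load("wrist15")["color"];t=load("top15")["color"][160:310,240:500]
cv2.imwrite("pics/c8.png",np.vstack([np.hstack([cv2.resize(a,(360,300)),cv2.resize(b,(400,300))]),np.hstack([cv2.resize(t,(520,300)),np.zeros((300,240,3),np.uint8)])]))
E
```

```text
[0.5697552  0.03372078 0.03442477] [0.02954642 1.63915196 0.5972256 ] 0.0
```

View pics/c8.png

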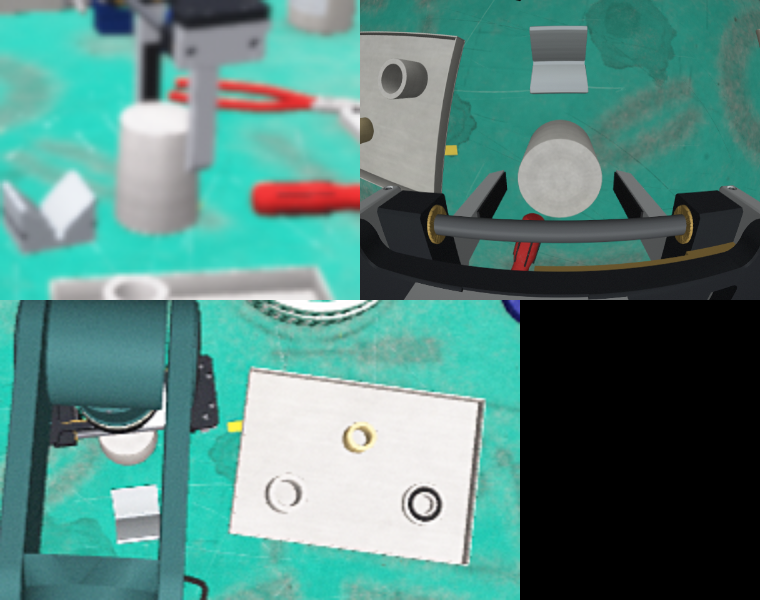

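The cup stands mouth down on the bench; disc centre near wrist px (320,283). Bush, sleeve and bearing are untouched in the tray.

```bash
python3 - <<'E'
from h import *
np.set_printoptions(precision=4,suppress=True)
s=load("wrist15");g=cv2.cvtColor(s["color"],cv2.COLOR_BGR2GRAY)
hs=cv2.cvtColor(s["color"],cv2.COLOR_BGR2HSV)
e=cv2.Canny(g,40,90);
# disc: left/right extremes by row and lower rim from silhouette
m=(hs[...,1]<80)
for v in (260,275,283,290,300,310): 
    r=np.where(m[v,240:400])[0]+240; print(v,r.min(),r.max(),len(r))
print("low",[ (u,np.where(~m[283:,u])[0][0]+283) for u in (300,320,340)])
print("up edge col320",np.where(e[180:345,320])[0]+180)
for v in (283,): print(onz(s,320.,float(v),.085,True))
t=load("top15")["color"][240:290,420:480];d=(cv2.cvtColor(t,cv2.COLOR_BGR2GRAY)<90).astype(np.uint8)
c=max(cv2.findContours(d,0,1)[0],key=cv2.contourArea);el=cv2.fitEllipse(c);print(el,onz(load("top15"),el[0][0]+420,el[0][1]+240,.016))
E
```

```text
260 257 389 128
275 253 386 134
283 252 387 136
290 253 386 134
300 255 384 130
310 258 381 124
low [(300, np.int64(346)), (320, np.int64(348)), (340, np.int64(345))]
up edge col320 [222]
[0.5581 0.0336 0.085 ]
((31.733333587646484, 21.715513229370117), (15.10062313079834, 16.211572647094727), 161.3961181640625) [ 0.4853 -0.3009  0.016 ]
```

```bash
python3 - <<'E'
from h import *
s=load("wrist15")
print(onz(s,320.,222.,.085,True),onz(s,320.,348.,.085,True),onz(s,252.,285.,.085,True),onz(s,387.5,285.,.085,True))
E
```

```text
[0.53132855 0.0303639  0.085     ] [0.59057647 0.03742163 0.085     ] [0.562841   0.00385115 0.085     ] [0.55575697 0.06331002 0.085     ]
```

>>> nudge_tcp --increments '[[0.09, 0.006, 0, 0, 0], [0.09, 0.0055, 0, 0, 0], [0.09, 0, 0, 0, 0], [0.09, 0, 0, 0, 0]]'

```text
time: 19.67
tool_pos: [0.5586, 0.0323, 0.0355]
ee_rot: [3.141, -0.001, -3.024]
wrist_force: [0.1, 0.5, 0.2]
width: 0.09
finger_force: 0.0
```

>>> nudge_tcp --increments '[[0.09, -0.0023, 0, 0, 0], [0.09, 0, 0, 0, 0], [0, 0, 0, 0, 0], [0, 0, 0, 0, 0], [0, 0, 0, 0, 0], [0, 0, 0, 0, 0], [0, 0, 0, 0, 0], [0, 0, 0, -0.01, 0], [0, 0, 0, -0.025, 0], [0, 0, 0, -0.03, 0], [0, 0, 0, -0.01, 0], [0, 0.007, -0.02, 0, 0], [0, 0.01, -0.028, 0, 0], [0, 0.01, -0.028, 0, 0], [0, 0.01, -0.028, 0, 0], [0, 0.01, -0.028, 0, 0], [0, 0.01, -0.028, 0, 0], [0, 0.01, -0.028, 0, 0], [0, 0.007, -0.02, 0, 0], [0, 0, 0, 0, 0]]'

```text
time: 21.33
tool_pos: [0.5115, -0.1866, 0.1105]
ee_rot: [-3.14, -0.001, -3.028]
wrist_force: [0.2, -0.7, -0.4]
width: 0.0607
finger_force: 29.9
```

```bash
python3 - <<'E'
from bench import robot
from h import *
np.set_printoptions(precision=4,suppress=True)
s=robot.snapshot("wrist");np.savez("pics/wrist16.npz",**s)
o=robot.get_obs();print(o["tool_pos"],o["joint_positions"])
print("exp",proj(s,np.array([.4853,-.3009,.016]),True))
g=cv2.cvtColor(s["color"],cv2.COLOR_BGR2GRAY);u,v=proj(s,np.array([.4853,-.3009,.016]),True).astype(int)
u0,v0=max(u-60,0),max(v-60,0);d=(g[v0:v+60,u0:u+60]<80).astype(np.uint8)
for c in cv2.findContours(d,0,1)[0]:
    if cv2.contourArea(c)>60:
        e=cv2.fitEllipse(c);print(e,cv2.contourArea(c),onz(s,e[0][0]+u0,e[0][1]+v0,.016,True),cross(ray(s,e[0][0]+u0,e[0][1]+v0,True),ray(load("top15"),451.73,261.72)))
E
```

```text
[ 0.512  -0.1843  0.1104] [-0.4498  0.1001  1.501   0.0001  1.541  -2.1352]
exp [186.3139 191.2382]
((59.21662902832031, 60.380516052246094), (40.554443359375, 45.02901077270508), 174.28782653808594) 1433.0 [ 0.4855 -0.3019  0.016 ] (array([ 0.4849, -0.2994,  0.0218]), np.float64(0.0006993099259412794))
((6.64323091506958, 58.68920135498047), (8.268138885498047, 124.71465301513672), 8.066956520080566) 631.0 [ 0.4878 -0.3529  0.016 ] (array([ 0.4684, -0.2469,  0.2041]), np.float64(0.018936975680825634))
```

```bash
python3 - <<'E'
from h import *
np.set_printoptions(precision=4,suppress=True)
s=load("wrist16");z=.160
m=cv2.cvtColor(s["color"],cv2.COLOR_BGR2HSV)[...,1]<80
e=cv2.Canny(cv2.cvtColor(s["color"],cv2.COLOR_BGR2GRAY),30,70)
for u in (300,320,340): print(u,np.where(e[150:400,u])[0]+150)
for v in (240,260,285,300,320): print(v,np.where(e[v,220:420])[0]+220)
for v in range(150,390,8): print(v,''.join('#' if x else '.' for x in e[v-1:v+1,220:420:1].max(0).reshape(-1,2).max(1)))
E
```

```text
300 [209 245 352 388]
320 [205 243 352 389]
340 [152 209 245 352 388]
240 [270 363 364 366 369 384 385 386 395 396 403]
260 [264 272 273 274 365 366 375]
285 [230 253 256 383 386 387 409 410 415]
300 [220 245 246 254 386 393 394]
320 [236 256 383 403]
150 ......................................................####...####...................................
158 .....................................................................#####.#####....................
166 ....................................................................................#####.####......
174 ..................................................................................................##
182 ....................................................................................................
190 ....................................................................................................
198 .......................................................................#####.#####..................
206 ............................................#############.........#.....###.........####............
214 ....
[... 1601 characters left out ...]
...............................................###....#.........##....
342 ..####........#....#####.............................................................#........#####.
350 ####..###....#.##...........##.......................................................###....##..####
358 ....................................................................................................
366 ....................................................................................................
374 ....................................................................................................
382 ....................................................................................................
```

```bash
python3 - <<'E'
from h import *
np.set_printoptions(precision=4,suppress=True)
s=load("wrist16")
for z in (.155,.160):
    a=onz(s,320.,243.,z,True);b=onz(s,254.,303.,z,True);c=onz(s,386.5,303.,z,True)
    print(z,a[:2]+.03*np.array([.993,.115]),(b+c)[:2]/2,np.linalg.norm(b-c))
E
```

```text
0.155 [ 0.5124 -0.185 ] [ 0.5112 -0.1851] 0.061575303638518666
0.16 [ 0.5112 -0.1851] [ 0.509  -0.1853] 0.05962315242454646
```

>>> nudge_tcp --increments '[[0, 0.007, -0.02, 0, 0], [0, 0.01, -0.028, 0, 0], [0, 0.01, -0.028, 0, 0], [0, 0.008, -0.024, 0, 0], [0, 0.0043, -0.0127, 0, 0], [0, 0, 0, 0, 0], [0, 0, 0, 0.02, 0], [0, 0, 0, 0.02, 0], [0, 0, 0, 0.01, 0], [0, 0, 0, 0, 0], [0, 0, 0, 0, 0], [0, 0, 0, 0, 0]]'

```text
time: 22.38
tool_pos: [0.4878, -0.2988, 0.062]
ee_rot: [-3.141, 0.001, -3.022]
wrist_force: [-0.2, 0.4, -1.1]
width: 0.0604
finger_force: 29.9
```

```bash
python3 - <<'E'
from bench import robot
o=robot.get_obs();print(o["tool_pos"],o["ee_rot"],o["wrist_force"])
E
```

```text
[ 0.48784674 -0.29882803  0.06196088] [-3.14068674e+00  1.48523781e-03 -3.02236057e+00] [-0.19154046  0.44509055 -1.05622567]
```

>>> nudge_tcp --increments '[[0, 0.0019, -0.002, 0, 0], [0, 0, 0, 0, 0], [0, 0, 0, 0.006, 0], [0, 0, 0, 0.006, 0], [0, 0, 0, 0.006, 0], [0, 0, 0, 0.003, 0], [0, 0, 0, 0, 0], [0, 0, 0, 0, 0]]'

```text
time: 23.05
tool_pos: [0.4849, -0.3012, 0.0391]
ee_rot: [3.141, -0.001, -3.023]
wrist_force: [-0.1, -0.8, -1.3]
width: 0.06
finger_force: 29.9
```

>>> nudge_tcp --increments '[[0, 0, 0, 0.0015, 0], [0, 0, 0, 0, 0], [0, 0, 0, 0, 0]]'

```text
time: 23.3
tool_pos: [0.4854, -0.3015, 0.0384]
ee_rot: [-3.142, 0.0, -3.023]
wrist_force: [0.2, -0.1, -0.5]
width: 0.0602
finger_force: 29.9
```

>>> nudge_tcp --increments '[[0, 0, 0, 0.0015, 0], [0, 0, 0, 0, 0], [0, 0, 0, 0, 0]]'

```text
time: 23.55
tool_pos: [0.4857, -0.3017, 0.0375]
ee_rot: [-3.141, 0.001, -3.023]
wrist_force: [-0.4, 0.4, 1.7]
width: 0.0604
finger_force: 30.0
```

>>> nudge_tcp --increments '[[0, 0, 0, 0.0015, 0], [0, 0, 0, 0, 0], [0, 0, 0, 0, 0]]'

```text
time: 23.8
tool_pos: [0.4859, -0.3017, 0.0374]
ee_rot: [-3.14, 0.002, -3.023]
wrist_force: [-1.8, 1.2, 6.8]
width: 0.0603
finger_force: 30.2
```

>>> nudge_tcp --increments '[[0, 0, 0, 0.0015, 0], [0, 0, 0, 0, 0], [0, 0, 0, 0, 0]]'

```text
time: 24.05
tool_pos: [0.486, -0.3018, 0.0373]
ee_rot: [-3.14, 0.002, -3.023]
wrist_force: [-2.4, 3.0, 12.8]
width: 0.0603
finger_force: 30.3
```

>>> nudge_tcp --increments '[[0, 0, 0, 0.0015, 0], [0, 0, 0, 0, 0], [0, 0, 0, 0, 0]]'

```text
time: 24.3
tool_pos: [0.4861, -0.3018, 0.0372]
ee_rot: [-3.14, 0.003, -3.023]
wrist_force: [-5.2, 2.7, 17.6]
width: 0.0601
finger_force: 30.4
```

>>> nudge_tcp --increments '[[0, 0, 0, -0.0035, 0], [0, 0, 0, 0, 0], [0.07, 0, 0, 0, 0], [0.08, 0, 0, 0, 0], [0.09, 0, 0, 0, 0], [0.094, 0, 0, 0, 0], [0.094, 0, 0, 0, 0], [0.094, 0, 0, -0.01, 0], [0.094, 0, 0, -0.025, 0], [0.094, 0, 0, -0.035, 0], [0.094, 0, 0, -0.035, 0], [0.094, 0, 0, -0.03, 0], [0.094, 0, 0, 0, 0], [0.094, 0, 0, 0, 0], [0.094, 0, 0, 0, 0]]'

```text
time: 25.55
tool_pos: [0.485, -0.3012, 0.1703]
ee_rot: [3.141, -0.0, -3.023]
wrist_force: [-0.1, 0.4, -0.2]
width: 0.0937
finger_force: 0.0
```

```bash
python3 - <<'E'
from bench import robot
from h import *
np.set_printoptions(precision=4,suppress=True)
for n in ("side","wrist"):
    s=robot.snapshot(n);np.savez(f"pics/{n}17.npz",**s)
S=load("side17");P=np.array([.4854,-.3014,0])
print("side top, base px",proj(S,P+[0,0,.087]),proj(S,P+[0,0,.002]))
e=cv2.Canny(cv2.cvtColor(load("side17")["color"],cv2.COLOR_BGR2GRAY),40,90)
for v in range(285,400,4): print(v,''.join('#' if x else '.' for x in e[v-3:v+1,270:400].max(0)))
s=load("wrist17");u,v=proj(s,P+[0,0,.087],True);print("wrist exp",u,v)
e=cv2.Canny(cv2.cvtColor(s["color"],cv2.COLOR_BGR2GRAY),40,90);u,v=int(u),int(v)
print("row",np.where(e[v,u-70:u+70])[0]+u-70,"col",np.where(e[v-80:v+80,u])[0]+v-80)
E
```

```text
side top, base px [335.0901 322.9163] [333.0599 364.8454]
285 .......##################.........................................................................................................
289 ................................................................###########################################.......................
293 ................################################################...####################################.##.###....................
297 ................#.##################..###############.###############..............######################.######..................
301 ................###################.###############################################.....................###.##.##.................
305 .................#................#..################..#..................................................###.##.###..............
309 ..................#...............##...................#................................
[... 2391 characters left out ...]
...#############.##.....##....................................................###
385 .............................####################################..#......###............................######################...
389 ...................................................................#........###....######################.........................
393 ..............................##################################..##..........#####...............................................
397 ..............................#####.....######....................#...............###.............................................
wrist exp 317.28247935760123 241.0231371778939
row [254 256 258] col [188 203]
```

```bash
python3 - <<'E'
from h import *
np.set_printoptions(precision=4,suppress=True)
s=load("wrist17")
e=cv2.Canny(cv2.cvtColor(s["color"],cv2.COLOR_BGR2GRAY),15,40)
for v in range(170,330,5): print(v,''.join('#' if x else '.' for x in e[v-4:v+1,220:420].max(0).reshape(-1,2).max(1)))
P=np.array([.4854,-.3014])
print("expected disc edges",[proj(s,np.r_[P+.03*np.array(d),.087],True).round() for d in [(-.993,-.117),(.993,.117),(.117,-.993),(-.117,.993)]])
print("expected rim edges",[proj(s,np.r_[P+.034*np.array(d),.002],True).round() for d in [(-.993,-.117),(.117,-.993),(-.117,.993)]])
E
```

```text
170 .........................###..............................################..........................
175 ........................####.......................................################.................
180 ........................###..................................................###############........
185 .......................####...........................................................##############
190 ......................####.................#############........................................####
195 ......................####............######################.......................................#
200 .....................####...........######..............#######.....................................
205 .....................###..........###.#.#..#############...######...................................
210 ....................####.........##########............######.####..................................
215 ....................###.........######......................######..................................
220 ......#........##..####.........####..........
[... 1747 characters left out ...]
...###.........................................................###.###..######.##.....#.....
310 ...###....###..........................................................##..############.#.....###...
315 ..##......###...........................................................########.##.#####.......##..
320 ###......######..........................................................##############..........###
325 #........################..................................................#########...............#
expected disc edges [array([317., 203.]), array([317., 277.]), array([279., 241.]), array([355., 241.])]
expected rim edges [array([318., 188.]), array([284., 221.]), array([351., 221.])]
```

Disc edges (rows 203/277, columns ~281/356) and rim edge (row 188) match a cup standing flat and centred on the bearing to about 1 mm.

```bash
python3 -c "
from bench import robot
print(robot.close_job())"
```

```text
the job is handed in; nothing more can be done
None
```

The cup lay in the V-block and was let go there. It now stands mouth down over the bearing, flat on the tray floor and centred to about 1 mm in the last camera check. The job was handed in at about 26 s, and no verdict came back.

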